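# Press the snack box lid shut all round

### The arm

A 6-joint arm with a two-finger parallel gripper is mounted at the origin on a cart in front of the work surface, level with it; the furniture and walls round the work are solid. World frame = base frame: x ahead of the robot, y to its left, z up, the work surface at z = 0. Lengths are in m, angles in rad, forces in N, time in s.
With the tool pointing down it reaches from about 0.275 to 0.75 m from the base axis. Payload 10.2 kg.
Tool frame: the origin (TCP) lies midway between the tips of the shut fingers; the grasp point (between the pads) lies 19 mm behind it (env.hold_point_z is the distance from the TCP to the grasp point, in m); z points along the fingers, y is the line along which they close (so a half turn about z gives the same grasp; the last joint's range is limited). The gripper opens to 85 mm and grips with 20 to 120 N. Pads are 22 mm wide; open, the fingers measure 114 mm over their backs; the gripper's body (76 mm by 85 mm) begins 54 mm behind the grasp point. The pads swing forward as they close: fully open they stand 13 mm farther back than shut.
Start: joints at [-1.37, 0.313, 1.498, -0, 1.331, -0.223], TCP at [0.216, -0.479, 0.231] pointing down, gripper open.
Joint ranges: [-2.94, 2.94], [-0.97, 2.17], [0.19, 2.56], [-1.23, 4.37], [0.02, 3.11], [-2.88, 2.88]. Speed limits (rad/s): [2.39, 2.39, 3.01, 3.14, 3.14, 3.14].

### API

Orientations are given as a unit quaternion [x, y, z, w].
In Python, from bench import env, kinematics, monitor, eyes, job gives the robot as it stands. The module is installed in compiled form; this text tells all that it offers. Calls block until the motion is done:
- env.reach(position, orientation): joint-space move of the TCP to a pose.
- env.movel(position, velocity=0.15, frame=None, guard=None): straight line of the TCP; frame=None keeps the orientation; velocity is the mean speed in m/s. With guard (N) it stops when the force on the tool has changed by that much, and returns True; else False.
- env.set_joints(angles): joint-space move.
- env.release() and env.close_gripper(effort=None): open the fingers fully, or close them until they stop; effort is the grip in N (None keeps the last).
- env.hold(seconds).
- kinematics.ik(position, orientation): joint angles nearest the present ones, or None.
- monitor.sense(): the state.
- eyes.grab_frame(name): name is "scene" or "top" or "wrist"; returns a dict with "frame" (384x512x3 uint8, red, green, blue), "mtx" (3x3 intrinsics, pixels), "view" (4x4, takes a point from world to camera coordinates). Camera axes: x right, y down, z forward; pixel columns grow to the right and rows downward; lengths in m; the calibration is good to about 2 mm. A picture is of the moment at which its call begins. There is no depth.
A pose or a line that the arm cannot do raises env.MotionError and nothing moves.
- job.hand_in(): hands the job in; it is judged then, once.
The state is a dict: "clock": time; "joints": joint angles; "qvel": joint speeds; "joint_efforts": joint torques, N m; "position": TCP position; "ee_rot": TCP orientation; "contact_force": force on the tool from outside, world axes, zero at the start; "ft_torque": the same for the moment, N m; "finger_gap": opening from 0.0 (shut) to 1.0 (fully open); "gripper_force": force on a finger pad.
Only numpy, scipy, OpenCV 4.12 (cv2) and the standard library are available. Lean on these libraries where they do the work, as an engineer would, in place of code of your own. Each camera call takes 0.05 s, during which the arm holds its last target. There are 200 camera calls.

### The job

The lid of the snack box on the desk is on, but the four sections of its rim still stand up: press each of them down with the fingertips until all four have clicked shut, level with the lid's corners. Leave the box standing where it is, without lifting, tipping or shoving it, and leave the other things on the desk alone.

Things in the scene. Friction and masses are not known exactly. Their poses are not given: they have to be found in the camera images.
- snack_box: Plastic snack box (loose, about 0.6 kg), 110 (x) x 150 (y) mm, grey body with a push-down lid, whose rim is white. Origin: centre of its underside; z up. The sunk grey middle panel of the lid (62 x 102 mm) has its top at 54 mm; the four fixed lid corners have their tops at 60 mm. Between the corners the lid's rim is cut into four white hinged sections (front, right, back, left), each 27 mm wide, which stand up at an angle at the start and lie level with the corners when shut.
- front (a joint): Rim section on the box's -x side (nearest the robot at yaw 0), 92 mm long. Angle: 0 = standing up against its stop; grows as it is pressed down; 0.48 = shut, level with the corners. Hinges on its inner edge, 24 mm in from the side of the box, 55 mm up. A snap spring holds it up; pressed near its outer edge with 4 to 8 N it gives way; past half-way (0.24) it snaps shut by itself and stays; let go before, it springs up again.
- front_press (a point): Point on top of the front section, half-way along it and 16 mm out from its hinge (moves with the section); where a finger presses. 60 mm above the desk once shut.
- right (a joint): Rim section on the box's -y side, 52 mm long. Angle: 0 = standing up against its stop; grows as it is pressed down; 0.48 = shut, level with the corners. Hinges on its inner edge, 24 mm in from the side of the box, 55 mm up. A snap spring holds it up; pressed near its outer edge with 4 to 8 N it gives way; past half-way (0.24) it snaps shut by itself and stays; let go before, it springs up again.
- right_press (a point): Point on top of the right section, half-way along it and 16 mm out from its hinge (moves with the section); where a finger presses. 60 mm above the desk once shut.
- back (a joint): Rim section on the box's +x side, 92 mm long. Angle: 0 = standing up against its stop; grows as it is pressed down; 0.48 = shut, level with the corners. Hinges on its inner edge, 24 mm in from the side of the box, 55 mm up. A snap spring holds it up; pressed near its outer edge with 4 to 8 N it gives way; past half-way (0.24) it snaps shut by itself and stays; let go before, it springs up again.
- back_press (a point): Point on top of the back section, half-way along it and 16 mm out from its hinge (moves with the section); where a finger presses. 60 mm above the desk once shut.
- left (a joint): Rim section on the box's +y side, 52 mm long. Angle: 0 = standing up against its stop; grows as it is pressed down; 0.48 = shut, level with the corners. Hinges on its inner edge, 24 mm in from the side of the box, 55 mm up. A snap spring holds it up; pressed near its outer edge with 4 to 8 N it gives way; past half-way (0.24) it snaps shut by itself and stays; let go before, it springs up again.
- left_press (a point): Point on top of the left section, half-way along it and 16 mm out from its hinge (moves with the section); where a finger presses. 60 mm above the desk once shut.
- mouse: Bystander: black computer mouse, 110x63x40 mm, left of the snack box; origin at its underside.
- earbud_case: Bystander: small white earbud case, 49x57x22 mm, right of the box; origin at its underside.
- glue_stick: Bystander: upright glue stick with green cap, 28 mm across, 90 mm tall, right of and behind the box; origin at its underside.
- pen: Bystander: red and white pen, 135 mm long, lying right of and in front of the box; origin at its underside.

How it is judged:
By the outcome, as a careful person would: the job done as asked, in the order asked, and still so for the second after the job is handed in, with the robot touching nothing.
It also fails if it takes over 43 s, if anything falls off the work surface, if the arm or the gripper's body presses on something with over 40 N, if the wrist force passes 120 N, or if a joint passes its speed limit or range.

## Working session

There is one attempt and no reset: what is moved stays moved. The work goes in short steps, each a Python script; the robot and the scene stay as the last script left them, time stands still between calls to the robot, and variables do not carry over. Pictures are saved under pics/ and viewed, at most 10 in all, crops included, and the job is handed in when it is done.

```bash
mkdir -p pics; python3 - <<'E'
from bench import env,monitor,eyes
import cv2,numpy as np
for n in("top","scene"):
    f=eyes.grab_frame(n);cv2.imwrite(f"pics/{n}0.png",cv2.resize(f["frame"][:,:,::-1],(800,600),interpolation=cv2.INTER_CUBIC))
    np.savez(f"{n}0.npz",**f)
    print(n,f["mtx"].tolist(),np.round(f["view"],4).tolist())
s=monitor.sense();print(s["clock"],s["position"],s["ee_rot"],s["contact_force"])
E
```

```text
top [[353.0216040150076, 0.0, 257.62883133017016], [0.0, 353.0216040150076, 191.38645626605003], [0.0, 0.0, 1.0]] [[-0.0136, -0.9992, -0.0381, 0.0359], [-0.9953, 0.0172, -0.0953, 0.5138], [0.0959, 0.0366, -0.9947, 0.9052], [0.0, 0.0, 0.0, 1.0]]
scene [[445.4465782055433, 0.0, 257.844470190729], [0.0, 445.4465782055433, 192.51448194095946], [0.0, 0.0, 1.0]] [[-0.7617, -0.6477, -0.0192, 0.4107], [-0.4593, 0.5605, -0.6891, 0.3027], [0.4571, -0.516, -0.7244, 0.8996], [0.0, 0.0, 0.0, 1.0]]
0.1 [ 0.21582621 -0.4783463   0.23080127] [ 9.77632671e-01  2.10318893e-01 -7.28488669e-07 -5.69185390e-04] [ 0.74826603 -0.04714818 -0.73406056]
```

View pics/top0.png

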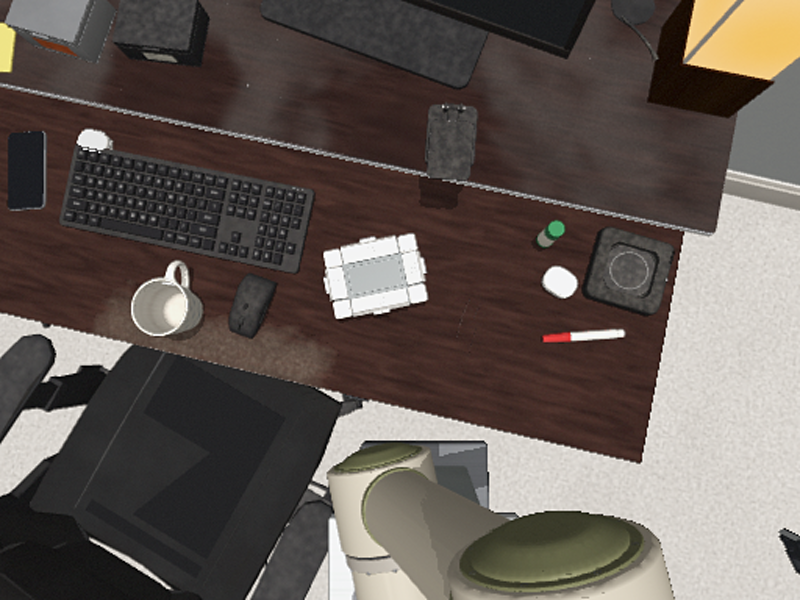

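View pics/scene0.png

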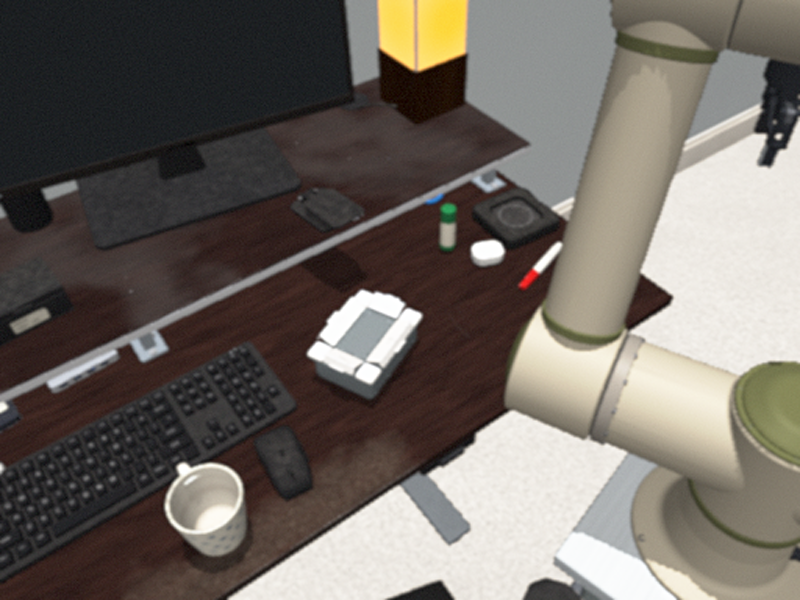

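```bash
cat > h.py <<'E'
import numpy as np,cv2
def ray(f,uv,z):
    R=f["view"][:3,:3];t=f["view"][:3,3];c=-R.T@t
    d=R.T@np.linalg.inv(f["mtx"])@np.array([uv[0],uv[1],1.]);return c+d*(z-c[2])/d[2]
def proj(f,P):
    p=f["view"][:3,:3]@np.asarray(P)+f["view"][:3,3];q=f["mtx"]@p;return q[:2]/q[2]
E
python3 - <<'E'
from bench import env,monitor,eyes,kinematics
from h import *
f=dict(np.load("top0.npz"))
for uv in[(345,276),(404,265),(374,269)]: pass
# panel corners in 800px picture
C=np.array([(343,275),(400,255),(408,283),(349,294)])
# mask: grey panel
im=f["frame"][155:205,205:275].astype(int)
m=((im.max(2)<205)&(im.max(2)>120)).astype(np.uint8)
n,l,s,c=cv2.connectedComponentsWithStats(m);k=1+s[1:,4].argmax()
pts=np.argwhere(l==k)[:,::-1]+np.array([205,155])
w=np.array([ray(f,p,.054)[:2] for p in pts],np.float32)
r=cv2.minAreaRect(w);print(s[k],r,w.mean(0))
for n_,uv in dict(mouse=(252,305),glue=(545,240),shelf=(375,165),deskfront=(375,398)).items(): print(n_,ray(f,np.array(uv)*.64,0))
x,y=w.mean(0)
q=[1.,0,0,0]
for yaw in np.arange(-1.6,1.7,.4):
    j=kinematics.ik([x,y,.3],[np.cos(yaw/2),np.sin(yaw/2),0,0]);print(round(yaw,1),None if j is None else np.round(j,2))
E
```

```text
[  8   0  50  42 912] ((0.5531454086303711, 0.08139616250991821), (0.0997987687587738, 0.1255265772342682), 3.554492712020874) [0.5511894  0.07351945]
mouse [0.51082737 0.29260002 0.        ]
glue [ 0.61530038 -0.21953502  0.        ]
shelf [0.75694717 0.07469076 0.        ]
deskfront [0.34790691 0.07829519 0.        ]
-1.6 None
-1.2 [-0.08  0.35  1.28 -0.    1.52  2.69]
-0.8 [-0.08  0.35  1.28 -0.    1.52  2.29]
-0.4 [-0.08  0.35  1.28 -0.    1.52  1.89]
-0.0 [-0.08  0.35  1.28 -0.    1.52  1.49]
0.4 [-0.08  0.35  1.28 -0.    1.52  1.09]
0.8 [-0.08  0.35  1.28 -0.    1.52  0.69]
1.2 [-0.08  0.35  1.28 -0.    1.52  0.29]
1.6 [-0.08  0.35  1.28 -0.    1.52 -0.11]
```

```bash
python3 - <<'E'
from bench import env,monitor,eyes,kinematics
from h import *
env.close_gripper()
a=1.4+.0
env.reach([.50,.074,.30],[np.cos(.1),np.sin(.1),0,0])
for n in("wrist","top"):
    f=eyes.grab_frame(n);np.savez(n+"1.npz",**f);cv2.imwrite(f"pics/{n}1.png",cv2.resize(f["frame"][:,:,::-1],(800,600),interpolation=cv2.INTER_CUBIC))
f=eyes.grab_frame("wrist");print(np.round(f["view"],3).tolist(),f["mtx"][0],proj(f,[.551,.074,.054]))
s=monitor.sense();print(s["clock"],s["position"],s["finger_gap"])
E
```

```text
[[0.198, -0.98, 0.001, -0.028], [-0.943, -0.19, 0.274, 0.433], [-0.268, -0.055, -0.962, 0.583], [0.0, 0.0, 0.0, 1.0]] [276.41634237   0.         258.9656401 ] [264.91328083 129.3918329 ]
3.25 [0.50008934 0.07348895 0.29991034] 0.005556193748202667
```

View pics/wrist1.png

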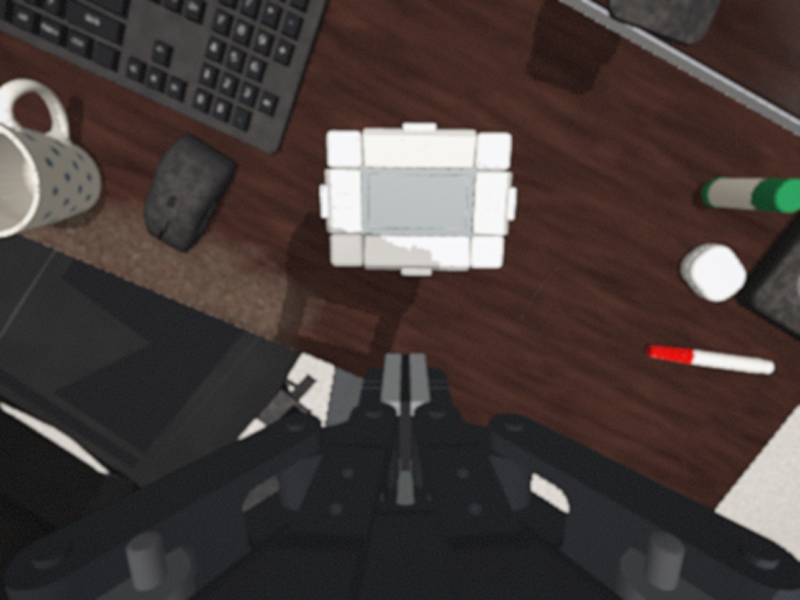

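```bash
python3 - <<'E'
from h import *
f=dict(np.load("wrist1.npz"))
for z,L in[(.06,[(327,131),(511,132),(504,268),(331,267)]),(.054,[(362,168),(475,168),(472,236),(363,236)])]:
    P=np.array([ray(f,np.array(p)*.64,z)[:2] for p in L]);c=P.mean(0)
    d=lambda a,b:P[b]-P[a]
    print(np.round(P,4).tolist(),c,[round(np.linalg.norm(d(i,(i+1)%4)),4) for i in range(4)],"yaw",[np.arctan2(*v) for v in[(-(P[0]-P[1])[0],(P[0]-P[1])[1]),(-(P[3]-P[2])[0],(P[3]-P[2])[1])]],[np.arctan2(v[1],v[0]) for v in[P[0]-P[3],P[1]-P[2]]])
f=dict(np.load("top0.npz"))
P=np.array([ray(f,np.array(p)*.64,.06)[:2] for p in[(324,251),(414,235),(426,300),(338,318)]])
print(P.mean(0),P.tolist())
E
python3 - <<'E'
import cv2
a=cv2.imread("pics/wrist1.png")[100:300,290:550];cv2.imwrite("pics/crop1.png",cv2.resize(a,(780,600),interpolation=cv2.INTER_CUBIC))
E
```

```text
[[0.5934, 0.1564], [0.6228, 0.0069], [0.5107, -0.0172], [0.4807, 0.1357]] [0.55188016 0.07044154] [np.float64(0.1524), np.float64(0.1147), np.float64(0.1558), np.float64(0.1145)] yaw [np.float64(0.19446721430969327), np.float64(0.1933749550769188)] [np.float64(0.18168001517144683), np.float64(0.21191012278736926)]
[[0.5702, 0.1236], [0.5895, 0.0283], [0.5323, 0.0169], [0.513, 0.1127]] [0.55125234 0.07035682] [np.float64(0.0971), np.float64(0.0583), np.float64(0.0977), np.float64(0.0583)] yaw [np.float64(0.19947727897384837), np.float64(0.1993298135627991)] [np.float64(0.18780267561032843), np.float64(0.19794367221689252)]
[0.54984925 0.07060017] [[0.5926428730112813, 0.15503743257881894], [0.6161740781077312, 0.006502283451477321], [0.5087540702954373, -0.011273471980383771], [0.48182596384499876, 0.13213443958765575]]
```

View pics/crop1.png

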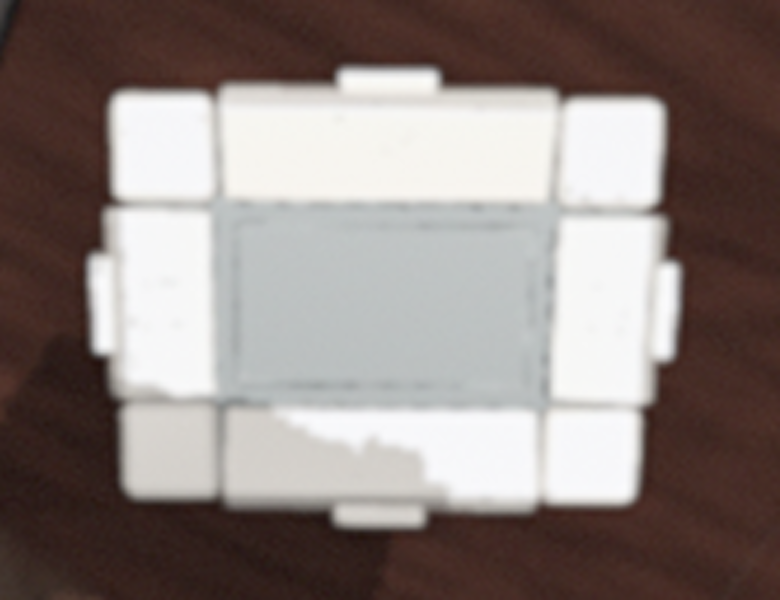

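```bash
python3 - <<'E'
from bench import env,monitor,eyes
from h import *
a=.195;c=np.array([.551,.0705]);X=np.array([np.cos(a),np.sin(a)]);Y=np.array([-np.sin(a),np.cos(a)])
q=[np.cos(a/2),np.sin(a/2),0,0]
ox,oy=.055-.024+.017,.075-.024+.017
env.reach([*(c-ox*X),.11],q)
for n,d in dict(front=-ox*X,right=-oy*Y,back=ox*X,left=oy*Y).items():
    p=c+d
    env.movel([*p,.10],velocity=.15)
    env.movel([*p,.08],velocity=.08)
    F0=monitor.sense()["contact_force"]
    g=env.movel([*p,.0602],velocity=.02,guard=20)
    s=monitor.sense();print(n,g,np.round(s["position"],4),np.round(s["contact_force"]-F0,1),s["clock"])
    env.movel([*p,.10],velocity=.12)
env.movel([*(c-.05*X),.30],velocity=.2)
f=eyes.grab_frame("wrist");np.savez("wrist2.npz",**f)
im=cv2.resize(f["frame"][:,:,::-1],(800,600),interpolation=cv2.INTER_CUBIC)
u,v=(proj(f,[*c,.06])/.64).astype(int)
cv2.imwrite("pics/crop2.png",cv2.resize(im[max(v-110,0):v+110,u-140:u+140],(780,600),interpolation=cv2.INTER_CUBIC))
f=eyes.grab_frame("scene");im=f["frame"][175:265,185:285,::-1];cv2.imwrite("pics/scene2.png",cv2.resize(im,(660,594),interpolation=cv2.INTER_CUBIC))
print(monitor.sense()["clock"])
E
```

```text
front False [0.504  0.0612 0.0603] [-1.3 -0.  -0.3] 5.825
right False [0.5642 0.0038 0.0601] [-1.  -1.1 -0.2] 8.5583
back False [0.5979 0.0798 0.0601] [-0.4  0.2  1.7] 11.2917
left False [0.5379 0.1372 0.0602] [-0.4 -0.7  0.7] 14.025
15.8417
```

View pics/crop2.png

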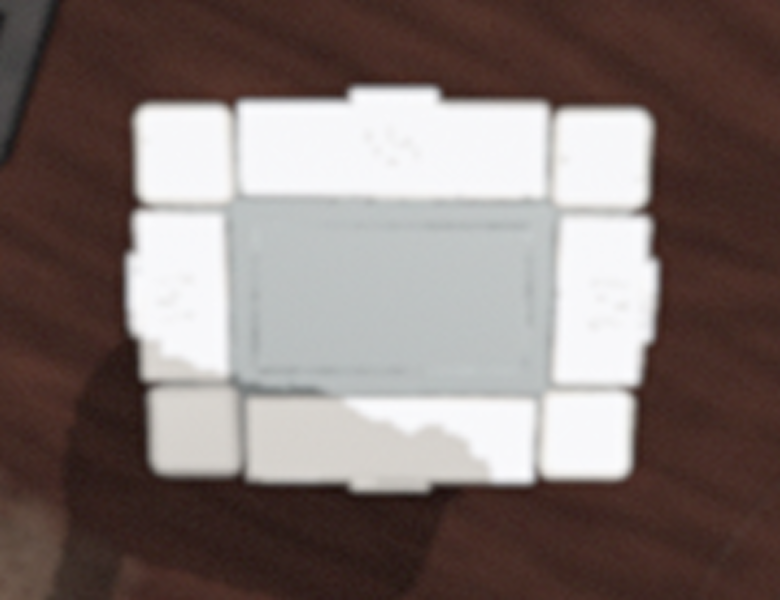

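View pics/scene2.png

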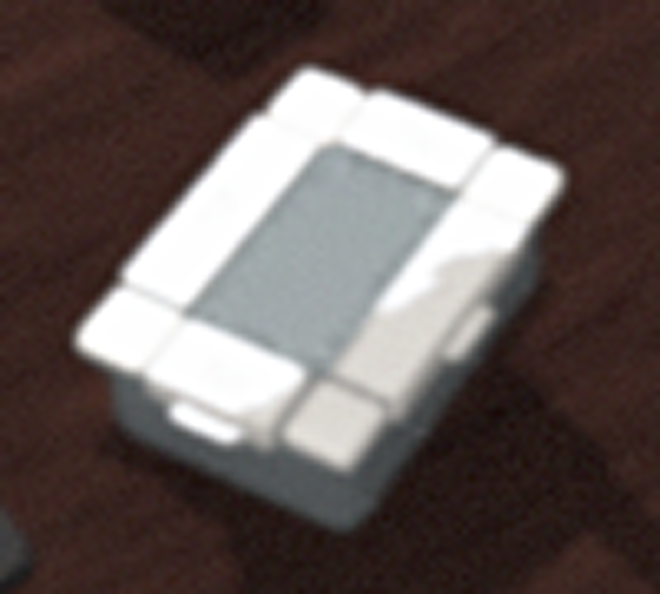

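All four sections are down in both pictures. In the crop their outer edges line up with the corners (left at column 133, right at 652, back at row 100, front at row 483), and the box hasn't moved.

```bash
python3 -c "
from bench import job;print(job.hand_in())"
```

```text
the job is handed in; nothing more can be done
None
```

I pressed all four rim sections down, and in the last pictures they lie level with the lid's corners and the box is still in place. The presses hit nothing else, and I handed the job in at about 16 s of the 43 s allowed; no verdict came back.

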